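# Put the piled test pieces back into their nests

## Robot

A 6-joint arm with a two-finger parallel gripper is mounted at the origin on a cart in front of the work surface, level with it; the furniture and walls round the work are solid. World frame = base frame: x ahead of the robot, y to its left, z up, the work surface at z = 0. Lengths are in m, angles in degrees, forces in N, time in s.
With the tool pointing down it reaches from about 0.3 to 0.75 m from the base axis. Payload 8.5 kg.
Tool frame: the origin (TCP) lies midway between the tips of the shut fingers; the grasp point (between the pads) lies 19 mm behind it; z points along the fingers, y is the line along which they close (so a half turn about z gives the same grasp; the last joint's range is limited). The gripper opens to 85 mm and grips with 20 to 120 N. Pads are 22 mm wide; open, the fingers measure 114 mm over their backs; the gripper's body (76 mm by 85 mm) begins 54 mm behind the grasp point. The pads swing forward as they close: fully open they stand 13 mm farther back than shut.
Start: joints at [-76.622, 21.807, 74.336, -0, 83.858, -12.336], TCP at [0.239, -0.496, 0.231] pointing down, gripper open.
Joint ranges: [-178.18, 178.18], [-50.72, 133.34], [12.68, 142.11], [-81.47, 261.47], [9.98, 163.14], [-165.26, 165.26]. Speed limits (degrees/s): [136.94, 136.94, 180, 180, 180, 180].

## Interface

Orientations are given as a 3x3 rotation matrix whose columns are the frame's x, y, z axes.
In Python, from rig import env, viewer, recognise, pinpoint gives the robot as it stands.
- The arm moves only by the tool move_arm, never from a script. Its argument "plan" is text: rows parted by semicolons, each of 7 numbers parted by spaces: the shift along the tool's x, y, z in m, then the turn, a rotation vector about the tool's x, y, z in rad, then the finger opening in m, from 0 to 0.0854. A call has 1 to 12 rows; each row shifts and turns the commanded pose from where the row before left it, along the tool's axes as they then stand; what a row does not reach is not made up. A row lasts 1/8 s, in which the tool goes at most 62.5 mm and 10.7 degrees, less where a joint would pass 70% of its speed; a pose out of reach is approached as far as the arm can. A call is refused whole if a number of a shift passes 0.0625 or a number of a turn 0.188, either way. A call with a gripper value outside its range is refused whole. The fingers move at their own pace and stop on an object; "grip_force" is the grip in N (left out, the last holds). Time passes only in rows, so rows that do not move let the fingers close. It gives the time, the measured TCP pose, the force, the opening and the grip force at its end, in the units of the state.
- env.observe(): the state, without advancing time (a new reading comes with each control period).
- viewer.get_image(name): name is "scene" or "top"; returns (picture, depth): 420x560x3 uint8, red, green, blue; 420x560 float32, m along the optical axis (not along the pixel's ray), 0 where there is no reading.
- viewer.calibration(name): a dict with "fx", "fy", "cx", "cy" (pixels), "R" (3x3) and "t" (3): a world point X has camera coordinates R X + t. Camera axes: x right, y down, z forward; pixel columns grow to the right and rows downward; lengths in m; the calibration is good to about 2 mm. A picture is of the moment at which its call begins. calibration takes no time and is no camera call.
- env.close_job(): hands the job in; it is judged then, once.
Trained networks look in the newest picture that a camera, given by its name, has taken for a name from the list of things; names that differ only in an ending like _2 or _b are one class to them, and where a whole thing is asked for, a point or a joint stands for the part that bears it (a point fixed in the world has none). Each returns a list of dicts, best first, with "conf" (0 to 1); they miss things now and then, are a little off and sometimes report something else, mostly with a low value. They report only what shows in the picture. A call takes as long as a camera call. They do not tell look-alikes from the thing itself.
- recognise(camera, name): "extent" ([centre column, centre row, width, height] in pixels, round what is visible of it).
- pinpoint(camera, name): "pixel" ([column, row] in pixels: a listed point, or the origin of a listed thing).
The state is a dict: "time_s": time; "q": joint angles; "qvel": joint speeds; "joint_efforts": joint torques, N m; "position": TCP position; "tool_rot": TCP orientation; "ft_force": force on the tool from outside, world axes, zero at the start; "wrist_torque": the same for the moment, N m; "grip_width": finger opening in m; "gripper_force": force on a finger pad.
Only numpy, scipy, OpenCV 4.12 (cv2) and the standard library are available. Lean on these libraries where they do the work, as an engineer would, in place of code of your own. Each camera call takes 0.05 s, during which the arm holds its last target. There are 200 camera calls.

## Task

Take the pile of three round metal test pieces and the brass gauge apart and stand each one, upright and the same way up as it is now, in the recess of its own nest: the widest piece in the widest nest, the next in the next, and so on down to the slim gauge in the narrowest. Set them down rather than dropping them, knock nothing off the pile, and leave the blue-capped jar and the black loupe where they stand.

Things in the scene. Friction and masses are not known exactly. Their poses are not given: they have to be found in the camera images.
- piece_wide: light metal test piece with three dark burn spots on its top, a plain round metal cylinder 45 mm in diameter and 16 mm high, lying on the bench at the bottom of the pile. Loose, standing upright. Origin at the centre of its underside, z up along its axis.
- piece_medium: grey metal test piece, a plain round metal cylinder 39 mm in diameter and 31 mm high, second from the bottom of the pile. Loose, standing upright. Origin at the centre of its underside, z up along its axis.
- piece_small: reddish metal test piece with two dark burn spots on its top, a plain round metal cylinder 32 mm in diameter and 22 mm high, third from the bottom of the pile. Loose, standing upright. Origin at the centre of its underside, z up along its axis.
- gap_gauge: brass gap gauge on top of the pile: a stepped round post 45 mm high, a foot 24 mm wide and 12 mm high, above it a 20 mm wide body up to 30 mm, then a thin tapering neck; take it by the foot or the body, not by the neck (its contact shape tapers smoothly above the straight lowest 11 mm). Loose, standing upright, thin end up. Origin at the centre of its underside, z up along its axis.
- nest_widest: the widest of four round holders fixed to the bench: a grey flange 81 mm in diameter and 3 mm thick, on it a metal collar 69 mm outside and 61 mm inside whose rim is 8 mm above the bench, so a recess 61 mm wide and 5 mm deep with a dark floor 3 mm above the bench. It is for the wide piece (45 mm). Origin on the bench at its centre, z up.
- nest_second: the second widest of four round holders fixed to the bench: a grey flange 75 mm in diameter and 3 mm thick, on it a metal collar 63 mm outside and 55 mm inside whose rim is 8 mm above the bench, so a recess 55 mm wide and 5 mm deep with a dark floor 3 mm above the bench. It is for the medium piece (39 mm). Origin on the bench at its centre, z up.
- nest_third: the third widest of four round holders fixed to the bench: a grey flange 68 mm in diameter and 3 mm thick, on it a metal collar 56 mm outside and 48 mm inside whose rim is 8 mm above the bench, so a recess 48 mm wide and 5 mm deep with a dark floor 3 mm above the bench. It is for the small piece (32 mm). Origin on the bench at its centre, z up.
- nest_narrowest: the narrowest of four round holders fixed to the bench: a grey flange 60 mm in diameter and 3 mm thick, on it a metal collar 48 mm outside and 40 mm inside whose rim is 8 mm above the bench, so a recess 40 mm wide and 5 mm deep with a dark floor 3 mm above the bench. It is for the gauge. Origin on the bench at its centre, z up.
- tip_jar: bystander: upright white jar with a blue cap, 42 mm in diameter, 61 mm high, loose. Leave it alone. Origin at the centre of its underside, z up.
- loupe: bystander: black eye loupe, 36 mm in diameter, 34 mm high, loose. Leave it alone. Origin at the centre of its underside, z up.
Things that resemble listed ones, but are neither listed nor needed, are in the scene too. What is shaped like the piece_small but green or orange is not meant.

How it is judged (in metres and radians):
At the end, for the whole second after the job is handed in: Each of the three test pieces and the gauge stands in the recess of its own nest, down on the recess floor (underside 1 to 5 mm above the bench), within 10 mm of the nest's centre, upright within 5 degrees, right way up, and at rest (horizontal distance between piece_wide and nest_widest below 0.01 m and z of piece_wide in the frame of nest_widest between 0.001 and 0.005 m and angle between each of piece_wide, piece_medium, piece_small, gap_gauge's own z axis and vertical below 0.09 rad and linear speed of each of piece_wide, piece_medium, piece_small, gap_gauge below 0.01 m/s and angular speed of each of piece_wide, piece_medium, piece_small, gap_gauge below 0.1 rad/s and horizontal distance between piece_medium and nest_second below 0.01 m and z of piece_medium in the frame of nest_second between 0.001 and 0.005 m and horizontal distance between piece_small and nest_third below 0.01 m and z of piece_small in the frame of nest_third between 0.001 and 0.005 m and horizontal distance between gap_gauge and nest_narrowest below 0.01 m and z of gap_gauge in the frame of nest_narrowest between 0.001 and 0.005 m); the robot touches nothing.
It fails at once if a test piece or the gauge is let fall or knocked loose (moving faster than 0.6 m/s with the fingers off it) ((linear speed of piece_wide above 0.6 m/s and contact force between piece_wide and the fingers below 0.01 N) or (linear speed of piece_medium above 0.6 m/s and contact force between piece_medium and the fingers below 0.01 N) or (linear speed of piece_small above 0.6 m/s and contact force between piece_small and the fingers below 0.01 N) or (linear speed of gap_gauge above 0.6 m/s and contact force between gap_gauge and the fingers below 0.01 N)).
It fails at once if the jar is pushed more than 2 cm or tipped over (distance of tip_jar from where it was at the start of the episode above 0.02 m or angle between tip_jar's own z axis and vertical above 0.4 rad).
It fails at once if the loupe is pushed more than 2 cm or tipped over (distance of loupe from where it was at the start of the episode above 0.02 m or angle between loupe's own z axis and vertical above 0.4 rad).
It also fails if it takes over 134 s, if anything falls off the work surface, if the arm or the gripper's body presses on something with over 40 N, if the wrist force passes 120 N, or if a joint passes its speed limit or range.

## Working session

There is one attempt and no reset: what is moved stays moved. The work goes in short steps, Python scripts to look and compute and a tool call to move; the robot and the scene stay as the last step left them, time stands still between calls to the robot, and variables do not carry over. Pictures are saved under pics/ and viewed, at most 14 in all, crops included, and the job is handed in when it is done.

Besides the shell and the picture viewer there is one more tool, called after "Emit:" as name(argument=value, ...) on one line, values as JSON. move_arm: Moves the arm, as the interface text tells. Its arguments: {"type":"object","properties":{"plan":{"type":"string"},"grip_force":{"type":"number"}},"required":["plan"]}

```bash
ls; mkdir -p pics; python3 - <<'E'
from rig import env, viewer
import cv2,numpy as np
for n in("scene","top"):
    p,d=viewer.get_image(n); cv2.imwrite(f"pics/{n}0.png",p[:,:,::-1]); np.savez(f"{n}0.npz",p=p,d=d)
    c=viewer.calibration(n);print(n,{k:np.round(v,3).tolist() for k,v in c.items()})
s=env.observe();print({k:np.round(v,3).tolist() for k,v in s.items()})
E
```

```text
pics
scene {'fx': 381.599, 'fy': 381.599, 'cx': 279.489, 'cy': 205.807, 'R': [[0.431, -0.902, -0.019], [-0.42, -0.182, -0.889], [0.799, 0.391, -0.458]], 't': [-0.225, 0.277, 0.478]}
top {'fx': 385.126, 'fy': 385.126, 'cx': 279.998, 'cy': 209.465, 'R': [[0.002, -1.0, 0.0], [-0.981, -0.002, -0.193], [0.193, 0.0, -0.981]], 't': [0.015, 0.492, 0.933]}
{'time_s': 0.1, 'q': [-76.622, 21.839, 74.38, -0.0, 83.859, -12.335], 'qvel': [0.069, -0.119, -0.132, -0.101, 0.038, -0.031], 'joint_efforts': [0.003, -44.922, -23.166, -0.0, 0.004, -0.0], 'position': [0.239, -0.495, 0.231], 'tool_rot': [[0.901, 0.434, -0.0], [0.434, -0.901, 0.001], [0.0, -0.001, -1.0]], 'ft_force': [-0.392, 0.186, -0.113], 'wrist_torque': [0.027, 0.036, 0.023], 'gripper_force': 0.0, 'grip_width': 0.085}
```

View pics/scene0.png

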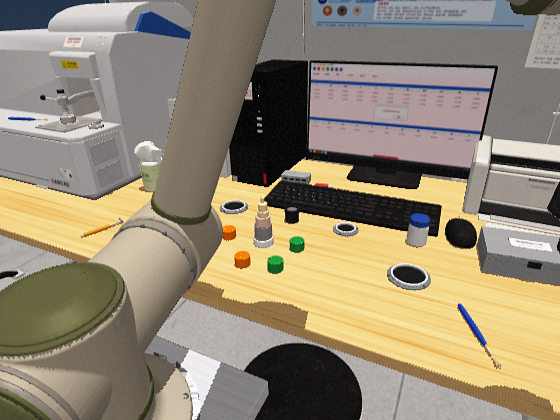

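View pics/top0.png

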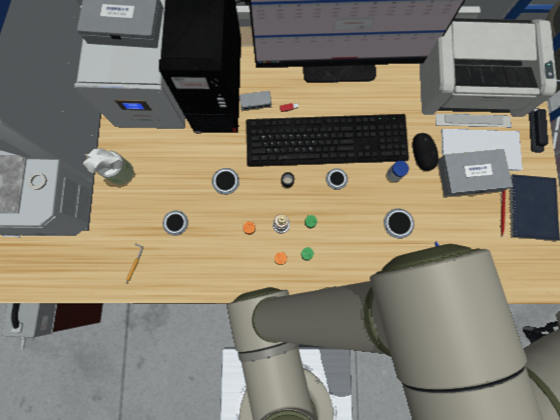

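The top picture shows the pile at (281,222) and nests at (399,223), (225,181), (175,222) and (336,179). The jar is at (399,172) and the loupe at (288,180). Look-alikes of the small piece: orange at (249,228) and (280,258), green at (311,221) and (307,254). The reddish piece I want is the one inside the pile. In the scene picture the pile is at (263,225).

```bash
cat > h.py <<'E'
import numpy as np,cv2
from rig import env,viewer,recognise,pinpoint
def cal(n):
    c=viewer.calibration(n);return c,np.array(c["R"]),np.array(c["t"])
def ray(n,u,v,z):   # pixel -> world at height z
    c,R,t=cal(n);d=R.T@np.array([(u-c["cx"])/c["fx"],(v-c["cy"])/c["fy"],1]);o=-R.T@t
    return o+d*(z-o[2])/d[2]
def proj(n,X):
    c,R,t=cal(n);p=R@np.array(X)+t
    return np.array([c["fx"]*p[0]/p[2]+c["cx"],c["fy"]*p[1]/p[2]+c["cy"]])
def cloud(n,d):
    c,R,t=cal(n);v,u=np.mgrid[:d.shape[0],:d.shape[1]]
    P=np.stack([(u-c["cx"])/c["fx"]*d,(v-c["cy"])/c["fy"]*d,d],-1)
    W=(P-t)@R;W[d==0]=np.nan
    return W
def tri(a,b):   # pixels in scene and top -> world point
    A=[];B=[]
    for n,(u,v) in(("scene",a),("top",b)):
        c,R,t=cal(n)
        for k,m in((0,(u-c["cx"])/c["fx"]),(1,(v-c["cy"])/c["fy"])):
            A.append(R[k]-m*R[2]);B.append(m*t[2]-t[k])
    X,r,_,_=np.linalg.lstsq(np.array(A),np.array(B),rcond=None);return X,np.array(A)@X-np.array(B)
def circfit(n,mask,z):   # dark blob outline -> circle on plane z
    cs,_=cv2.findContours(mask.astype(np.uint8),cv2.RETR_EXTERNAL,cv2.CHAIN_APPROX_NONE)
    c=max(cs,key=cv2.contourArea)[:,0].astype(float)
    P=np.array([ray(n,u,v,z)[:2] for u,v in c])
    s=np.linalg.lstsq(np.c_[2*P,np.ones(len(P))],(P**2).sum(1),rcond=None)[0]
    return s[:2],np.sqrt(s[2]+s[:2]@s[:2])*2
E
python3 - <<'E'
from h import *
S={n:np.load(n+"0.npz") for n in("scene","top")}
seed={"top":[(399,223),(225,181),(175,222),(336,179)],"scene":[(409,276),(233,207),None,(345,229)]}
for n in S:
    p=S[n]["p"];W=cloud(n,S[n]["d"])
    for s in seed[n]:
        if s is None: continue
        m=(p.max(2)<75).astype(np.uint8);k,l=cv2.connectedComponents(m);b=l==l[s[1],s[0]]
        r,c=np.nonzero(b);C,D=circfit(n,b,.008)
        a=W[s[1]-3:s[1]+4,s[0]-3:s[0]+4].reshape(-1,3)
        print(n,s,b.sum(),"C",C.round(4),"D",D.round(4),"floor",np.nanmedian(a,0).round(4),"px",c.mean().round(1),r.mean().round(1))
for n,(u0,u1,v0,v1) in{"top":(268,296,205,240),"scene":(248,278,192,252)}.items():
    W=cloud(n,S[n]["d"])[v0:v1,u0:u1].reshape(-1,3)
    for a in range(-2,125,7):
        q=W[(W[:,2]>a/1000)&(W[:,2]<(a+7)/1000)]
        if len(q)>2 and a>4:print(n,a,len(q),np.nanmin(q,0).round(3)[:2],np.nanmax(q,0).round(3)[:2],np.median(q,0).round(3)[:2])
for nm in["piece_wide","piece_medium","piece_small","gap_gauge","nest_widest","nest_second","nest_third","nest_narrowest","tip_jar","loupe"]:
    for n in S: print(nm,n,[(np.round(x["pixel"],1).tolist(),round(x["conf"],2)) for x in pinpoint(n,nm)][:3])
T=cv2.resize(S["top"]["p"][195:265,235:325],None,fx=5,fy=5,interpolation=2)
U=cv2.resize(S["scene"]["p"][190:260,235:285],None,fx=5,fy=5,interpolation=2)
cv2.imwrite("pics/crop1.png",np.hstack([T,U])[:,:,::-1])
E
```

```text
scene (409, 276) 404 C [ 0.462  -0.3007] D 0.0518 floor [ 0.4625 -0.3021  0.0033] px 408.7 274.4
scene (233, 207) 109 C [0.5758 0.1587] D 0.0409 floor [0.575  0.1602 0.0033] px 233.4 205.4
scene (345, 229) 77 C [ 0.5827 -0.14  ] D 0.0283 floor [ 0.5829 -0.1399  0.0035] px 345.2 227.5
top (399, 223) 357 C [ 0.4647 -0.2976] D 0.0541 floor [ 0.4645 -0.2987  0.0029] px 399.1 222.7
top (225, 181) 271 C [0.5792 0.1647] D 0.0484 floor [0.5782 0.1652 0.0031] px 225.0 180.3
top (175, 222) 212 C [0.465  0.2943] D 0.0412 floor [0.4662 0.2944 0.0035] px 174.5 222.1
top (336, 179) 133 C [ 0.5861 -0.1365] D 0.0333 floor [ 0.5849 -0.1352  0.0025] px 336.7 178.1
top 5 4 [0.439 0.008] [0.45  0.035] [0.444 0.027]
top 12 43 [ 0.438 -0.005] [0.467 0.037] [0.446 0.016]
top 19 6 [ 0.442 -0.005] [0.451 0.029] [0.445 0.008]
top 26 5 [ 0.442 -0.002] [0.452 0.024] [0.444 0.014]
top 33 6 [0.443 0.001] [0.451 0.032] [0.446 0.015]
top 40 25 [ 0.442 -0.002] [0.472 0.034] [0.448 0.019]
top 47 22 [ 0.444 -0.002] [0.477 0.034] [0.454 0.023]
top 54 8 [0.445 0.001] [0.453 0.026] [0.446 0.015]
top 61 22 [0.446 0.001] [
[... 1519 characters left out ...]
63.9, 222.1], 0.63)]
piece_small top [([278.2, 259.6], 0.7), ([311.7, 222.1], 0.68), ([304.6, 251.8], 0.63)]
gap_gauge scene [([262.3, 211.6], 0.44)]
gap_gauge top [([281.9, 218.4], 0.71), ([281.1, 219.8], 0.4)]
nest_widest scene [([406.5, 272.5], 0.69)]
nest_widest top [([398.2, 223.1], 0.8)]
nest_second scene [([234.0, 207.9], 0.72)]
nest_second top [([225.4, 179.9], 0.94)]
nest_third scene [([417.5, 239.6], 0.43), ([263.6, 234.8], 0.39)]
nest_third top [([174.6, 219.2], 0.74)]
nest_narrowest scene [([344.5, 224.8], 0.52)]
nest_narrowest top [([334.6, 176.4], 0.54)]
tip_jar scene []
tip_jar top [([393.5, 174.0], 0.89)]
loupe scene [([291.6, 221.5], 0.54)]
loupe top [([284.4, 178.8], 0.45)]
```

View pics/crop1.png

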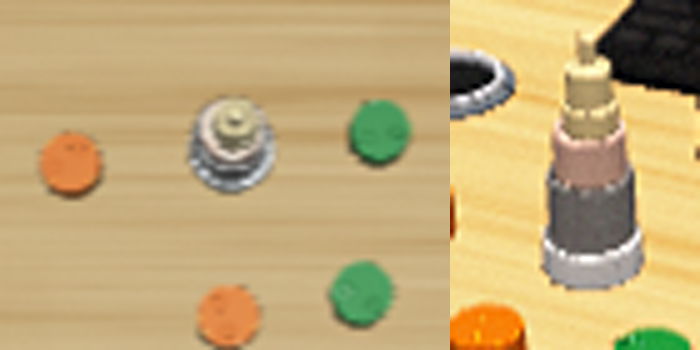

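The crop confirms the stack from the bottom up: light, grey, reddish, brass. The loose green and orange pieces are decoys. The nests are identified by diameter. The two cameras disagree by about 5 mm in y, so I'll check their bias against the gripper once it is near the pile.

Emit:
move_arm(plan="0 0 0 0 0 0.1496 0.085; 0 0 0 0 0 0.1496 0.085; 0 0 0 0 0 0.1496 0.085; 0.02 -0.04 0 0 0 0 0.085; 0.025 -0.05 0 0 0 0 0.085; 0.025 -0.05 0 0 0 0 0.085; 0.025 -0.05 0 0 0 0 0.085; 0.025 -0.05 0 0 0 0 0.085; 0.02 -0.05 0 0 0 0 0.085; 0.02 -0.05 0 0 0 0 0.085; 0.02 -0.04 0 0 0 0 0.085; 0 0 0 0 0 0 0.085")

```text
time_s: 2.6
position: [0.4192, -0.1133, 0.2315]
tool_rot: [[1.0, 0.004, 0.0], [0.004, -1.0, 0.0], [0.0, -0.0, -1.0]]
ft_force: [0.3, -0.4, -0.2]
grip_width: 0.0851
gripper_force: 0.0
```

Emit:
move_arm(plan="0.01 -0.03 0 0 0 0 0.06; 0.01 -0.035 0.01 0 0 0 0.06; 0.01 -0.035 0.02 0 0 0 0.06; 0.011 -0.025 0.02 0 0 0 0.06; 0 0 0.02 0 0 0 0.06; 0 0 0 0 0 0 0.06; 0 0 0 0 0 0 0.06")

```text
time_s: 3.48
position: [0.46, 0.0087, 0.1621]
tool_rot: [[1.0, -0.001, 0.001], [-0.001, -1.0, -0.0], [0.001, 0.0, -1.0]]
ft_force: [-0.8, -0.5, -0.1]
grip_width: 0.0603
gripper_force: 0.0
```

```bash
python3 - <<'E'
from h import *
s=env.observe();P=s["position"];print(np.round(P,4),s["grip_width"])
o=[]
for n in("scene","top"):
    p,d=viewer.get_image(n);np.savez(f"{n}1.npz",p=p,d=d)
    u,v=proj(n,P);print(n,u,v)
    u,v=int(u),int(v);u=max(u,50)
    c=cv2.resize(p[v-40:v+75,u-45:u+55],None,fx=4,fy=4,interpolation=2)
    a,b=proj(n,P);cv2.circle(c,(int((a-u+45.5)*4),int((b-v+40.5)*4)),3,(255,0,255),1)
    o.append(c)
cv2.imwrite("pics/c2.png",np.hstack(o)[:,:,::-1])
E
```

```text
[0.46   0.0087 0.1621] 0.0603400408385147
scene 261.010203392056 175.13432654280354
top 283.37245835615374 213.52043741048578
```

View pics/c2.png

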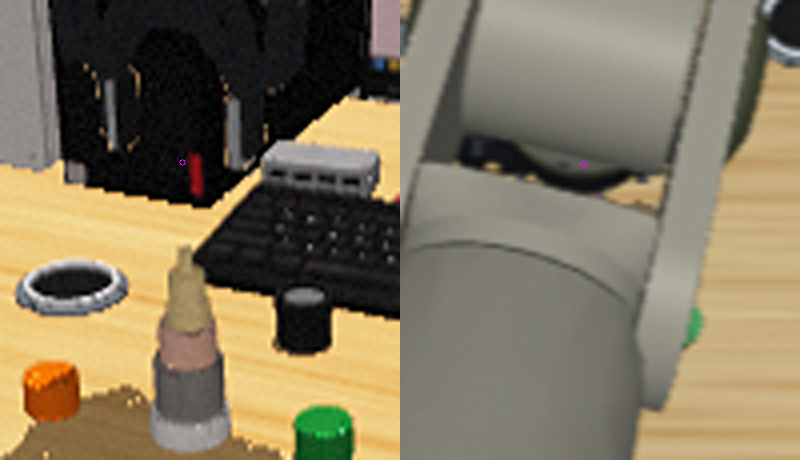

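In this crop the pads show as grey strips at crop columns 110 and 234, above the gauge tip at (183,255). The top view of the grasp is blocked by the arm. I'll measure the scene camera's bias from the finger cloud.

```bash
python3 - <<'E'
from h import *
z=np.load("scene1.npz");W=cloud("scene",z["d"])
P=np.array(env.observe()["position"])
m=(abs(W[...,0]-P[0])<.04)&(abs(W[...,1]-P[1])<.09)&(W[...,2]>.14)&(W[...,2]<.24)
Q=W[m]
for a in range(150,215,5):
    q=Q[abs(Q[:,2]*1000-a-2.5)<2.5]
    if len(q)<3: continue
    y=np.sort(q[:,1]);c=P[1];L=q[q[:,1]>c];R=q[q[:,1]<=c]
    f=lambda t:(len(t),*(np.r_[np.percentile(t[:,1],[2,98]),np.percentile(t[:,0],[2,98])]*1000).round(1)) if len(t)>2 else None
    print(a,"L",f(L),"R",f(R))
g=z["p"][m];print(Q[:,2].min())
# pads: brighter grey
pm=m&(z["p"].min(2)>70)
for s,k in(("L",W[...,1]>P[1]),("R",W[...,1]<=P[1])):
    b=pm&k;r,c=np.nonzero(b);q=W[b];print(s,len(q),np.median(q,0).round(4),np.min(q,0).round(4),np.max(q,0).round(4),c.min(),c.max(),r.min(),r.max())
E
```

```text
165 L (7, np.float64(37.4), np.float64(43.1), np.float64(448.8), np.float64(466.0)) R (5, np.float64(-29.1), np.float64(-24.5), np.float64(449.2), np.float64(467.0))
170 L (21, np.float64(37.4), np.float64(47.2), np.float64(448.0), np.float64(466.8)) R (14, np.float64(-31.2), np.float64(-22.0), np.float64(447.5), np.float64(455.7))
175 L (22, np.float64(37.0), np.float64(50.1), np.float64(447.7), np.float64(467.3)) R (23, np.float64(-36.0), np.float64(-22.4), np.float64(448.2), np.float64(463.4))
180 L (22, np.float64(36.7), np.float64(50.3), np.float64(447.3), np.float64(468.6)) R (26, np.float64(-35.9), np.float64(-23.0), np.float64(447.2), np.float64(465.9))
185 L (28, np.float64(36.8), np.float64(49.5), np.float64(448.0), np.float64(470.2)) R (23, np.float64(-36.4), np.float64(-22.6), np.float64(447.6), np.float64(464.0))
190 L (22, np.float64(37.1), np.float64(49.7), np.float64(448.4), np.float64(469.9)) R (23, np.float64(-36.8), np.float64(-22.5), np.float64(446.7), np.float64(462.3))
195 L (25, np.float64(36.7), np.float64(51.7), np.float64(447.8), np.float64(469.7)) R (28, np.float64(-36.5), np.float64(-22.1), np.float64(447.2), np.float64(462.7))
200 L (31, np.float64(37.0), np.float64(50.9), np.float64(447.3), np.float64(470.1)) R (22, np.float64(-36.5), np.float64(-23.5), np.float64(448.5), np.float64(462.8))
205 L (21, np.float64(38.3), np.float64(57.6), np.float64(446.2), np.float64(464.8)) R (13, np.float64(-38.3), np.float64(-26.7), np.float64(446.6), np.float64(454.1))
210 L (36, np.float64(38.3), np.float64(64.1), np.float64(446.3), np.float64(469.4)) R (30, np.float64(-50.7), np.float64(-25.5), np.float64(445.2), np.float64(459.9))
0.1669189157951476
L 37 [0.4487 0.0419 0.1892] [0.4467 0.0369 0.1699] [0.4693 0.0584 0.2087] 237 250 151 171
R 62 [ 0.4491 -0.0272  0.1849] [ 0.4463 -0.0365  0.1671] [ 0.4673 -0.0219  0.2122] 272 282 156 176
```

The scene camera reads about 1.5 mm low in both x and y. With w = 60 the tips are 5 mm behind the TCP. Pile centre is about (0.461, 0.0105). Next is the gauge, with the TCP going to z = 0.0755.

Emit:
move_arm(plan="0.001 -0.002 0.01 0 0 0 0.05; 0 0 0.015 0 0 0 0.05; 0 0 0.015 0 0 0 0.05; 0 0 0.015 0 0 0 0.05; 0 0 0.012 0 0 0 0.05; 0 0 0.01 0 0 0 0.05; 0 0 0.005 0 0 0 0.05; 0 0 0 0 0 0 0.05; 0 0 0 0 0 0 0.05", grip_force=25)

```text
time_s: 4.7
position: [0.4608, 0.0115, 0.0796]
tool_rot: [[1.0, 0.0, 0.001], [0.0, -1.0, -0.0], [0.001, 0.0, -1.0]]
ft_force: [0.9, -0.3, 0.1]
grip_width: 0.0497
gripper_force: 0.0
```

Emit:
move_arm(plan="0 0 0.004 0 0 0 0.04; 0 0 0 0 0 0 0.032; 0 0 0 0 0 0 0.028; 0 0 0 0 0 0 0.026; 0 0 0 0 0 0 0.024; 0 0 0 0 0 0 0.022; 0 0 0 0 0 0 0.018; 0 0 0 0 0 0 0.018; 0 0 0 0 0 0 0.018", grip_force=25)

```text
time_s: 5.82
position: [0.4608, 0.0114, 0.0755]
tool_rot: [[1.0, 0.0, 0.0], [0.0, -1.0, -0.0], [0.0, 0.0, -1.0]]
ft_force: [-0.2, -0.7, 3.6]
grip_width: 0.0218
gripper_force: 24.5
```

Width reads 21.8 mm where I expected 24, so the pads may be on the taper. I'll look before lifting.

```bash
python3 - <<'E'
from h import *
p,d=viewer.get_image("scene");W=cloud("scene",d);P=np.array(env.observe()["position"])
u,v=proj("scene",P).astype(int)
m=(abs(W[...,0]-P[0])<.03)&(W[...,2]>.06)&(W[...,2]<.12)
for a in range(66,100,3):
    q=W[m&(abs(W[...,2]*1000-a)<1.5)];y=q[:,1]*1000-P[1]*1000
    y=y[abs(y)<45];print(a,len(y),np.sort(y).round(0).astype(int).tolist())
cv2.imwrite("pics/c3.png",cv2.resize(p[v-45:v+35,u-50:u+50],None,fx=7,fy=7,interpolation=2)[:,:,::-1])
E
```

```text
66 18 [-16, -16, -15, -15, -13, -12, -11, -9, -9, -7, -5, -4, -3, -1, -1, 3, 4, 8]
69 39 [-16, -15, -15, -15, -14, -14, -13, -12, -12, -11, -10, -10, -9, -9, -8, -7, -6, -6, -5, -5, -2, -2, -2, 0, 1, 2, 3, 4, 5, 5, 8, 8, 8, 9, 11, 12, 12, 13, 13]
72 9 [-11, -7, -6, -3, 0, 0, 2, 2, 5]
75 11 [-19, -18, -13, -9, -8, -6, -4, 2, 4, 5, 9]
78 20 [-19, -18, -16, -9, -9, -7, -7, -6, -6, -4, -4, -2, -1, 1, 4, 6, 9, 10, 12, 15]
81 22 [-23, -21, -19, -18, -17, -16, -14, -7, -6, -6, -4, -1, 0, 5, 8, 9, 10, 10, 10, 13, 14, 22]
84 27 [-24, -24, -24, -21, -19, -16, -15, -14, -11, -7, -5, -4, -3, -1, 0, 1, 2, 5, 10, 10, 10, 11, 11, 14, 19, 20, 21]
87 27 [-25, -25, -25, -24, -22, -20, -19, -18, -17, -16, -14, -12, -7, -5, -3, -1, 0, 5, 5, 10, 10, 11, 11, 11, 15, 20, 22]
90 30 [-26, -26, -25, -25, -24, -24, -22, -19, -19, -19, -17, -14, -12, -7, -6, -4, -4, -1, 0, 2, 2, 5, 10, 10, 11, 12, 12, 13, 14, 21]
93 29 [-26, -26, -26, -24, -24, -22, -22, -20, -18, -16, -16, -14, -13, -6, -4, -3, 5, 9, 10, 10, 10, 10, 13, 14, 16, 17, 22, 22, 24]
96 35 [-26, -26, -25, -25, -25, -25, -24, -23, -21, -20, -19, -18, -15, -14, -13, -12, -7, -5, -5, -3, -3, -1, -1, 0, 1, 3, 5, 10, 11, 11, 13, 14, 14, 17, 21]
99 39 [-25, -25, -24, -20, -20, -19, -18, -17, -16, -14, -13, -12, -8, -6, -5, -3, -3, -3, -2, -1, 0, 1, 1, 5, 5, 7, 9, 9, 9, 10, 10, 11, 11, 12, 14, 16, 20, 22, 24]
```

View pics/c3.png

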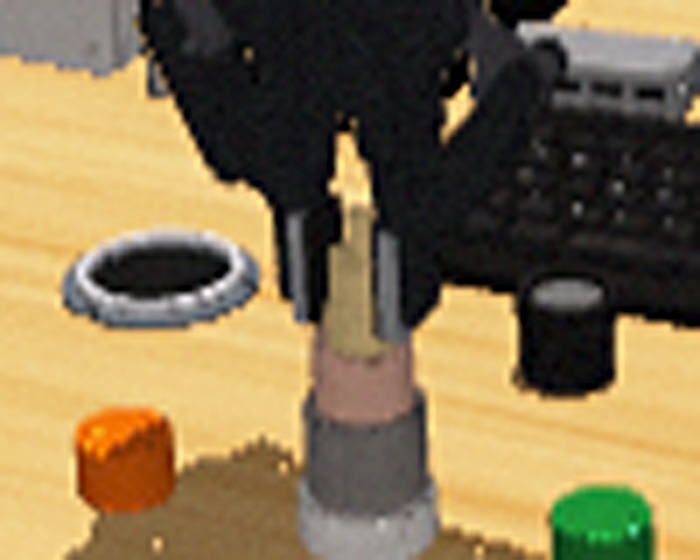

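The picture shows the tips around the brass foot, just above the reddish piece at crop (365,350), with both pads touching. I'll try a slow small lift.

Emit:
move_arm(plan="0 0 -0.002 0 0 0 0.018; 0 0 -0.003 0 0 0 0.018; 0 0 -0.005 0 0 0 0.018; 0 0 -0.01 0 0 0 0.018; 0 0 -0.01 0 0 0 0.018; 0 0 0 0 0 0 0.018; 0 0 0 0 0 0 0.018", grip_force=30)

```text
time_s: 6.75
position: [0.4605, 0.0115, 0.1053]
tool_rot: [[1.0, 0.0, -0.0], [0.0, -1.0, 0.0], [-0.0, -0.0, -1.0]]
ft_force: [0.5, -0.1, -0.8]
grip_width: 0.0216
gripper_force: 29.4
```

```bash
python3 - <<'E'
from h import *
p,d=viewer.get_image("scene");P=np.array(env.observe()["position"])
u,v=proj("scene",P).astype(int);print(proj("scene",P),P)
cv2.imwrite("pics/c4.png",cv2.resize(p[v-45:v+35,u-50:u+50],None,fx=7,fy=7,interpolation=2)[:,:,::-1])
E
```

```text
[261.06707843 199.91130825] [0.46047283 0.01150757 0.10515956]
```

View pics/c4.png

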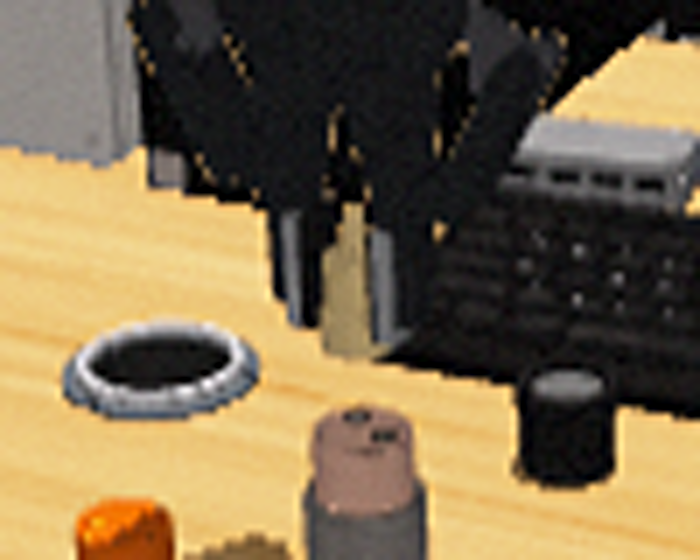

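The gauge is held and lifted clear, and the reddish piece with its two spots stays put. Now to the narrowest nest at (0.584, -0.139).

Emit:
move_arm(plan="0.006 0.0075 -0.01 0 0 0 0.018; 0.012 0.0145 0 0 0 0 0.018; 0.0145 0.0175 0 0 0 0 0.018; 0.0145 0.0175 0 0 0 0 0.018; 0.0145 0.0175 0 0 0 0 0.018; 0.0145 0.0175 0 0 0 0 0.018; 0.0145 0.0175 0 0 0 0 0.018; 0.0145 0.0175 0 0 0 0 0.018; 0.012 0.0145 0 0 0 0 0.018; 0.0065 0.009 0.01 0 0 0 0.018; 0 0 0.02 0 0 0 0.018; 0 0 0.01 0 0 0 0.018")

```text
time_s: 8.3
position: [0.5836, -0.1392, 0.0736]
tool_rot: [[1.0, -0.0, -0.002], [-0.0, -1.0, 0.001], [-0.002, -0.001, -1.0]]
ft_force: [0.4, -0.1, -0.6]
grip_width: 0.0216
gripper_force: 29.4
```

Emit:
move_arm(plan="0 0 0.01 0 0 0 0.018; 0 0 0.01 0 0 0 0.018; 0 0 0 0 0 0 0.018; 0 0 0 0 0 0 0.018")

```text
time_s: 8.8
position: [0.5844, -0.139, 0.0557]
tool_rot: [[1.0, 0.0, 0.001], [0.0, -1.0, -0.0], [0.001, 0.0, -1.0]]
ft_force: [0.5, 0.2, -0.3]
grip_width: 0.0213
gripper_force: 29.4
```

```bash
python3 - <<'E'
from h import *
s=env.observe();P=np.array(s["position"]);o=[];print(P)
for n in("scene","top"):
    p,d=viewer.get_image(n);u,v=proj(n,P).astype(int)
    c=cv2.resize(p[v-25:v+45,u-35:u+35],None,fx=5,fy=5,interpolation=2)
    N=np.array([.584,-.139,.003]);
    for a in np.linspace(0,6.28,40):
        x=proj(n,N+[.020*np.cos(a),.020*np.sin(a),.005]);cv2.circle(c,tuple(((x-[u-35.5,v-25.5])*5).astype(int)),1,(255,0,255),-1)
        x=proj(n,P+[.012*np.cos(a),.012*np.sin(a),-.0065]);cv2.circle(c,tuple(((x-[u-35.5,v-25.5])*5).astype(int)),1,(0,255,0),-1)
    o.append(c)
cv2.imwrite("pics/c5.png",np.hstack(o)[:,:,::-1])
E
```

```text
[ 0.58436478 -0.13904952  0.05571311]
```

View pics/c5.png

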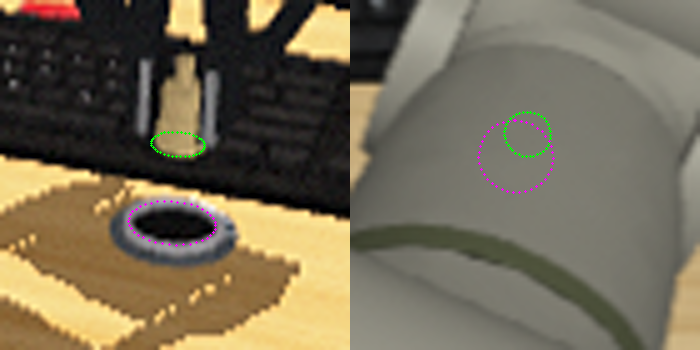

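The gauge lines up over the nest; the offset between the nest and the drawn circle matches the known camera bias. Lowering now.

Emit:
move_arm(plan="0 0 0.008 0 0 0 0.018; 0 0 0.01 0 0 0 0.018; 0 0 0.01 0 0 0 0.018; 0 0 0.008 0 0 0 0.018; 0 0 0.004 0 0 0 0.018; 0 0 0.003 0 0 0 0.018; 0 0 0.001 0 0 0 0.018; 0 0 0 0 0 0 0.018; 0 0 0 0 0 0 0.018")

```text
time_s: 10.02
position: [0.5842, -0.1391, 0.0115]
tool_rot: [[1.0, -0.0, 0.0], [-0.0, -1.0, -0.0], [0.0, 0.0, -1.0]]
ft_force: [0.9, -0.2, 0.4]
grip_width: 0.0212
gripper_force: 29.4
```

Emit:
move_arm(plan="0 0 0.001 0 0 0 0.018; 0 0 0 0 0 0 0.018; 0 0 0.0005 0 0 0 0.018; 0 0 0 0 0 0 0.018; 0 0 0 0 0 0 0.018")

```text
time_s: 10.65
position: [0.5841, -0.139, 0.0098]
tool_rot: [[1.0, 0.0, -0.0], [0.0, -1.0, 0.0], [-0.0, -0.0, -1.0]]
ft_force: [0.3, -0.2, -1.4]
grip_width: 0.021
gripper_force: 29.4
```

Emit:
move_arm(plan="0 0 0.0005 0 0 0 0.018; 0 0 0 0 0 0 0.018; 0 0 0 0 0 0 0.018")

```text
time_s: 11.02
position: [0.5842, -0.139, 0.0096]
tool_rot: [[1.0, 0.0, 0.0], [0.0, -1.0, -0.0], [0.0, 0.0, -1.0]]
ft_force: [-1.5, 0.2, 4.8]
grip_width: 0.0216
gripper_force: 30.0
```

It touched down at 4.8 N. Release gently and rise.

Emit:
move_arm(plan="0 0 0 0 0 0 0.024; 0 0 0 0 0 0 0.027; 0 0 0 0 0 0 0.032; 0 0 0 0 0 0 0.038; 0 0 0 0 0 0 0.042; 0 0 -0.005 0 0 0 0.044; 0 0 -0.015 0 0 0 0.05; 0 0 -0.025 0 0 0 0.05; 0 0 -0.03 0 0 0 0.05; 0 0 -0.03 0 0 0 0.05; 0 0 -0.02 0 0 0 0.05; 0 0 0 0 0 0 0.05")

```text
time_s: 12.52
position: [0.5848, -0.1393, 0.1366]
tool_rot: [[1.0, 0.0, 0.004], [0.0, -1.0, -0.002], [0.004, 0.002, -1.0]]
ft_force: [-0.8, -0.2, -0.6]
grip_width: 0.0499
gripper_force: 0.0
```

Emit:
move_arm(plan="-0.0065 -0.009 0 0 0 0 0.05; -0.016 -0.02 0 0 0 0 0.05; -0.025 -0.03 0 0 0 0 0.05; -0.025 -0.03 0 0 0 0 0.05; -0.025 -0.03 0 0 0 0 0.05; -0.016 -0.02 0 0 0 0 0.05; -0.0095 -0.011 0.01 0 0 0 0.05; 0 0 0.02 0 0 0 0.05; 0 0 0.015 0 0 0 0.05; 0 0 0 0 0 0 0.05; 0 0 0 0 0 0 0.05")

```text
time_s: 13.9
position: [0.4609, 0.0112, 0.0895]
tool_rot: [[1.0, 0.0, -0.0], [0.0, -1.0, 0.0], [-0.0, -0.0, -1.0]]
ft_force: [0.1, -0.5, 0.1]
grip_width: 0.0504
gripper_force: 0.0
```

```bash
python3 - <<'E'
from h import *
s=env.observe();P=np.array(s["position"]);print(P)
p,d=viewer.get_image("scene");np.savez("scene2.npz",p=p,d=d)
W=cloud("scene",d)+[.0015,.0015,0]
def box(c,r,z0,z1):
    return W[(np.hypot(W[...,0]-c[0],W[...,1]-c[1])<r)&(W[...,2]>z0)&(W[...,2]<z1)]
for lo,hi in((.003,.013),(.02,.04),(.05,.066)):
    q=box((.461,.0105),.03,lo,hi)
    f=lambda x:((x[0]-x[2])**2+(x[1]-x[3])**2)
    # circle fit on side surface
    s=np.linalg.lstsq(np.c_[2*q[:,:2],np.ones(len(q))],(q[:,:2]**2).sum(1),rcond=None)[0]
    print(lo,len(q),s[:2].round(4),np.sqrt(s[2]+s[:2]@s[:2]).round(4))
q=box((.461,.0105),.03,.066,.08);print("top small",len(q),np.median(q,0).round(4),q.min(0).round(4),q.max(0).round(4))
q=box((.584,-.139),.016,.010,.06);print("gauge",len(q),q.min(0).round(4),q.max(0).round(4),np.median(q,0).round(4))
u,v=proj("scene",[.53,-.06,.03]).astype(int)
cv2.imwrite("pics/c6.png",cv2.resize(p[v-60:v+60,u-80:u+80],None,fx=5,fy=5,interpolation=2)[:,:,::-1])
E
```

```text
[0.46093866 0.01115628 0.08951608]
0.003 78 [0.4625 0.013 ] 0.0218
0.02 136 [0.4633 0.0127] 0.0186
0.05 87 [0.4621 0.0118] 0.0142
top small 97 [0.4605 0.0116 0.0687] [ 0.446  -0.0033  0.0662] [0.479  0.0277 0.0708]
gauge 131 [ 0.574  -0.1497  0.0102] [ 0.5952 -0.1272  0.048 ] [ 0.5811 -0.1403  0.0267]
```

View pics/c6.png

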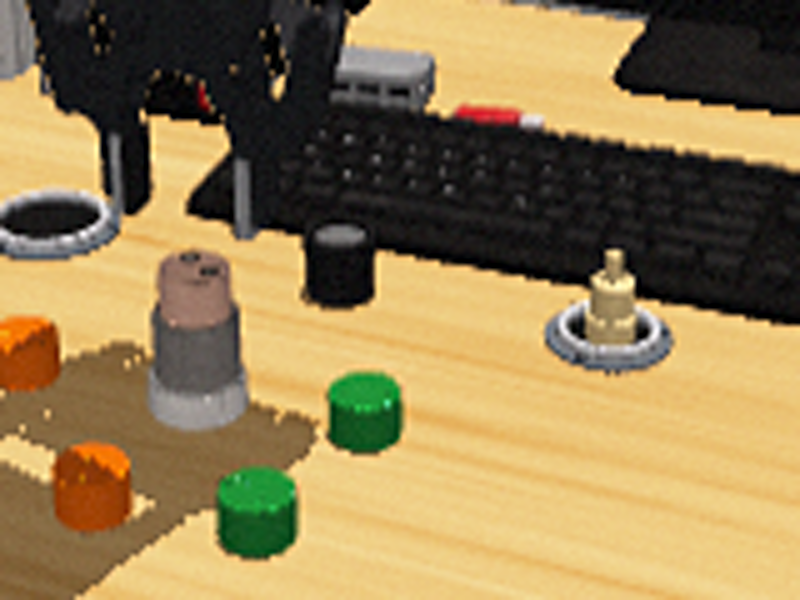

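The gauge stands upright at the centre of the narrowest nest, crop (612,310), top at 48 mm. The reddish piece at crop (195,285) is undisturbed. Next I take the small piece at TCP z = 0.054.

Emit:
move_arm(plan="0.001 -0.0005 0.01 0 0 0 0.05; 0 0 0.012 0 0 0 0.05; 0 0 0.009 0 0 0 0.05; 0 0 0.004 0 0 0 0.045; 0 0 0 0 0 0 0.04; 0 0 0 0 0 0 0.036; 0 0 0 0 0 0 0.034; 0 0 0 0 0 0 0.032; 0 0 0 0 0 0 0.03; 0 0 0 0 0 0 0.026; 0 0 0 0 0 0 0.026; 0 0 0 0 0 0 0.026", grip_force=30)

```text
time_s: 15.45
position: [0.4623, 0.0117, 0.0547]
tool_rot: [[1.0, 0.0, 0.001], [0.0, -1.0, 0.0], [0.001, -0.0, -1.0]]
ft_force: [-0.2, 3.1, 5.7]
grip_width: 0.0298
gripper_force: 29.3
```

Emit:
move_arm(plan="0 0 -0.002 0 0 0 0.026; 0 0 -0.005 0 0 0 0.026; 0 0 -0.01 0 0 0 0.026; 0 0 -0.015 0 0 0 0.026; 0 0 -0.015 0 0 0 0.026; 0 0 -0.01 0 0 0 0.026; 0 0 0 0 0 0 0.026")

```text
time_s: 16.32
position: [0.4624, 0.0114, 0.112]
tool_rot: [[1.0, -0.0, 0.001], [-0.0, -1.0, -0.0], [0.001, 0.0, -1.0]]
ft_force: [1.0, 0.3, -2.4]
grip_width: 0.0294
gripper_force: 29.8
```

Held: width reads about 2 mm low as it did on the gauge, so that is a reading offset. Now to the third nest at (0.464, 0.291).

Emit:
move_arm(plan="0.0015 -0.012 0 0 0 0 0.026; 0 -0.022 0 0 0 0 0.026; 0 -0.03 0 0 0 0 0.026; 0 -0.03 0 0 0 0 0.026; 0 -0.03 0 0 0 0 0.026; 0 -0.03 0 0 0 0 0.026; 0 -0.03 0 0 0 0 0.026; 0 -0.03 0 0 0 0 0.026; 0 -0.03 0 0 0 0 0.026; 0 -0.022 0 0 0 0 0.026; 0 -0.0135 0.005 0 0 0 0.026; 0 0 0.015 0 0 0 0.026")

```text
time_s: 17.82
position: [0.4635, 0.2917, 0.0906]
tool_rot: [[1.0, 0.001, 0.001], [0.001, -1.0, 0.0], [0.001, -0.0, -1.0]]
ft_force: [-0.5, 0.3, -1.9]
grip_width: 0.0296
gripper_force: 29.9
```

Emit:
move_arm(plan="0 0 0.02 0 0 0 0.026; 0 0 0.015 0 0 0 0.026; 0 0 0.01 0 0 0 0.026; 0 0 0 0 0 0 0.026; 0 0 0 0 0 0 0.026")

```text
time_s: 18.45
position: [0.464, 0.291, 0.0468]
tool_rot: [[1.0, -0.0, 0.001], [-0.0, -1.0, 0.0], [0.001, -0.0, -1.0]]
ft_force: [0.2, -0.8, -1.3]
grip_width: 0.0297
gripper_force: 29.9
```

```bash
python3 - <<'E'
from h import *
s=env.observe();P=np.array(s["position"]);o=[];print(P)
N=np.array([.464,.291,.008])
for n in("scene","top"):
    p,d=viewer.get_image(n);u,v=proj(n,N).astype(int);print(n,u,v)
    u=min(max(u,45),514)
    c=cv2.resize(p[v-35:v+35,u-40:u+40],None,fx=5,fy=5,interpolation=2)
    for a in np.linspace(0,6.28,40):
        x=proj(n,N+[.024*np.cos(a),.024*np.sin(a),0]);cv2.circle(c,tuple(((x-[u-40.5,v-35.5])*5).astype(int)),1,(255,0,255),-1)
    o.append(c)
cv2.imwrite("pics/c7.png",np.hstack(o)[:,:,::-1])
E
```

```text
[0.46396178 0.29101452 0.04677585]
scene 165 214
top 175 222
```

View pics/c7.png

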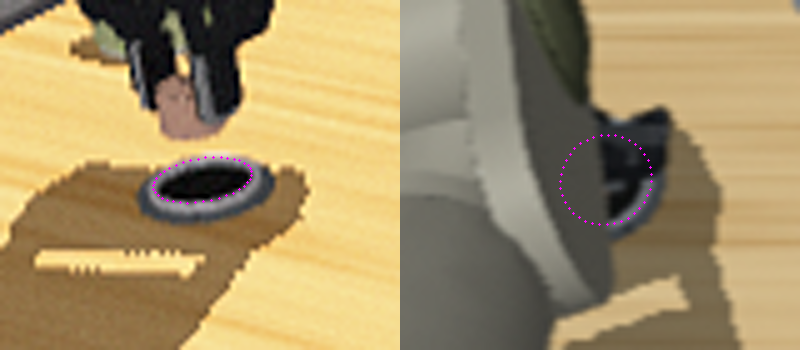

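The reddish piece hangs over the third nest, and the drawn circle is off only by the known bias. Lowering.

Emit:
move_arm(plan="0 0 0.008 0 0 0 0.026; 0 0 0.01 0 0 0 0.026; 0 0 0.008 0 0 0 0.026; 0 0 0.005 0 0 0 0.026; 0 0 0.003 0 0 0 0.026; 0 0 0.001 0 0 0 0.026; 0 0 0 0 0 0 0.026; 0 0 0.0005 0 0 0 0.026; 0 0 0 0 0 0 0.026; 0 0 0 0 0 0 0.026")

```text
time_s: 19.8
position: [0.4637, 0.291, 0.0109]
tool_rot: [[1.0, -0.0, 0.0], [-0.0, -1.0, 0.0], [0.0, -0.0, -1.0]]
ft_force: [0.6, -0.5, -1.5]
grip_width: 0.0299
gripper_force: 29.9
```

Emit:
move_arm(plan="0 0 0.0006 0 0 0 0.026; 0 0 0 0 0 0 0.026; 0 0 0 0 0 0 0.026")

```text
time_s: 20.18
position: [0.4637, 0.291, 0.0107]
tool_rot: [[1.0, 0.0, 0.001], [0.0, -1.0, 0.0], [0.001, -0.0, -1.0]]
ft_force: [-1.6, -0.8, 5.6]
grip_width: 0.0301
gripper_force: 30.5
```

Emit:
move_arm(plan="0 0 0 0 0 0 0.032; 0 0 0 0 0 0 0.035; 0 0 0 0 0 0 0.04; 0 0 0 0 0 0 0.046; 0 0 -0.005 0 0 0 0.05; 0 0 -0.015 0 0 0 0.055; 0 0 -0.025 0 0 0 0.055; 0 0 -0.025 0 0 0 0.055; 0 0 -0.02 0 0 0 0.055; 0 0.015 0 0 0 0 0.055; 0 0.03 0 0 0 0 0.055; 0 0.035 0 0 0 0 0.055")

```text
time_s: 21.68
position: [0.463, 0.2095, 0.0997]
tool_rot: [[1.0, 0.001, -0.001], [0.001, -1.0, -0.0], [-0.001, 0.0, -1.0]]
ft_force: [0.6, 0.4, -0.5]
grip_width: 0.055
gripper_force: 0.0
```

Emit:
move_arm(plan="0 0.035 0 0 0 0 0.055; 0 0.035 0 0 0 0 0.055; 0 0.035 0 0 0 0 0.055; 0 0.035 0 0 0 0 0.055; 0 0.03 0 0 0 0 0.055; -0.0015 0.019 0 0 0 0 0.055; 0 0.01 0.01 0 0 0 0.055; 0 0 0.015 0 0 0 0.055; 0 0 0.01 0 0 0 0.055; 0 0 0 0 0 0 0.055; 0 0 0 0 0 0 0.055")

```text
time_s: 23.05
position: [0.4623, 0.0121, 0.0654]
tool_rot: [[1.0, 0.0, 0.0], [0.0, -1.0, -0.0], [0.0, 0.0, -1.0]]
ft_force: [-0.0, -0.5, 0.1]
grip_width: 0.055
gripper_force: 0.0
```

```bash
cat > m.py <<'E'
from h import *
import sys
a=list(map(float,sys.argv[1:]))  # x y, then z bands lo hi r
s=env.observe();P=np.array(s["position"]);print(P.round(4))
p,d=viewer.get_image("scene");W=cloud("scene",d)+[.0015,.0015,0]
from scipy.optimize import least_squares
for i in range(0,len(a),5):
    x,y,lo,hi,r=a[i:i+5]
    q=W[(np.hypot(W[...,0]-x,W[...,1]-y)<r+.008)&(W[...,2]>lo)&(W[...,2]<hi)]
    if len(q)<5: print("few");continue
    f=least_squares(lambda c:np.hypot(*(q[:,:2]-c).T)-r,[x,y],loss="soft_l1",f_scale=.001)
    t=W[(np.hypot(W[...,0]-x,W[...,1]-y)<r*.8)&(W[...,2]>hi-.003)&(W[...,2]<hi+.03)]
    print(len(q),f.x.round(4),"rms",np.sqrt(np.mean(f.fun**2)).round(4),"top z",np.median(t[:,2]).round(4) if len(t) else None)
E
python3 m.py .464 .291 .010 .022 .016  .462 .012 .019 .044 .0195 .462 .012 .002 .014 .0225  .584 -.139 .005 .013 .012
```

```text
[0.4623 0.0121 0.0654]
58 [0.4654 0.2914] rms 0.0013 top z 0.0245
174 [0.4644 0.0132] rms 0.001 top z 0.0471
99 [0.4632 0.0132] rms 0.0009 top z 0.0298
61 [ 0.5803 -0.1419] rms 0.0046 top z 0.0267
```

The small piece is seated, top at 24.5 mm. Next is the medium piece.

Emit:
move_arm(plan="0.001 -0.0005 0.012 0 0 0 0.055; 0 0 0.014 0 0 0 0.055; 0 0 0.01 0 0 0 0.055; 0 0 0.005 0 0 0 0.05; 0 0 0 0 0 0 0.046; 0 0 0 0 0 0 0.043; 0 0 0 0 0 0 0.041; 0 0 0 0 0 0 0.039; 0 0 0 0 0 0 0.037; 0 0 0 0 0 0 0.033; 0 0 0 0 0 0 0.033; 0 0 0 0 0 0 0.033", grip_force=35)

```text
time_s: 24.6
position: [0.4633, 0.0126, 0.0246]
tool_rot: [[1.0, -0.0, 0.001], [-0.0, -1.0, 0.0], [0.001, -0.0, -1.0]]
ft_force: [-1.0, 1.5, 5.6]
grip_width: 0.0374
gripper_force: 34.3
```

Emit:
move_arm(plan="0 0 -0.002 0 0 0 0.033; 0 0 -0.005 0 0 0 0.033; 0 0 -0.01 0 0 0 0.033; 0 0 -0.015 0 0 0 0.033; 0 0 -0.02 0 0 0 0.033; 0 0 -0.015 0 0 0 0.033; 0 0 -0.01 0 0 0 0.033; 0 0 0 0 0 0 0.033; 0 0 0 0 0 0 0.033")

```text
time_s: 25.72
position: [0.4628, 0.0125, 0.1008]
tool_rot: [[1.0, -0.0, -0.001], [-0.0, -1.0, 0.0], [-0.001, -0.0, -1.0]]
ft_force: [-0.1, -0.2, -2.2]
grip_width: 0.0366
gripper_force: 35.5
```

Held. Now to the second nest at (0.577, 0.1605).

Emit:
move_arm(plan="0.006 -0.0075 0 0 0 0 0.033; 0.012 -0.0155 0 0 0 0 0.033; 0.016 -0.021 0 0 0 0 0.033; 0.016 -0.021 0 0 0 0 0.033; 0.016 -0.021 0 0 0 0 0.033; 0.016 -0.021 0 0 0 0 0.033; 0.016 -0.021 0 0 0 0 0.033; 0.0105 -0.013 0 0 0 0 0.033; 0.0055 -0.007 0.01 0 0 0 0.033; 0 0 0.02 0 0 0 0.033; 0 0 0.02 0 0 0 0.033; 0 0 0.005 0 0 0 0.033")

```text
time_s: 27.22
position: [0.5761, 0.1604, 0.0442]
tool_rot: [[1.0, -0.0, -0.004], [-0.0, -1.0, -0.0], [-0.004, 0.0, -1.0]]
ft_force: [-0.0, 1.3, -3.0]
grip_width: 0.0367
gripper_force: 35.7
```

Emit:
move_arm(plan="0 0 0 0 0 0 0.033; 0 0 0 0 0 0 0.033")

```text
time_s: 27.48
position: [0.5775, 0.1605, 0.0469]
tool_rot: [[1.0, -0.0, 0.001], [-0.0, -1.0, 0.0], [0.001, -0.0, -1.0]]
ft_force: [0.1, 0.2, -3.8]
grip_width: 0.037
gripper_force: 35.7
```

```bash
python3 - <<'E'
from h import *
s=env.observe();P=np.array(s["position"]);print(P)
N=np.array([.577,.1605,.008]);n="scene"
p,d=viewer.get_image(n);u,v=proj(n,N).astype(int)
c=cv2.resize(p[v-35:v+35,u-40:u+40],None,fx=6,fy=6,interpolation=2)
for a in np.linspace(0,6.28,40):
    for X,r,k in((N,.0275,(255,0,255)),(P+[0,0,-.0086],.0195,(0,255,0))):
        x=proj(n,X+[r*np.cos(a)-.0015,r*np.sin(a)-.0015,0]);cv2.circle(c,tuple(((x-[u-40.5,v-35.5])*6).astype(int)),1,k,-1)
cv2.imwrite("pics/c8.png",c[:,:,::-1])
E
```

```text
[0.57752361 0.16048235 0.04689801]
```

View pics/c8.png

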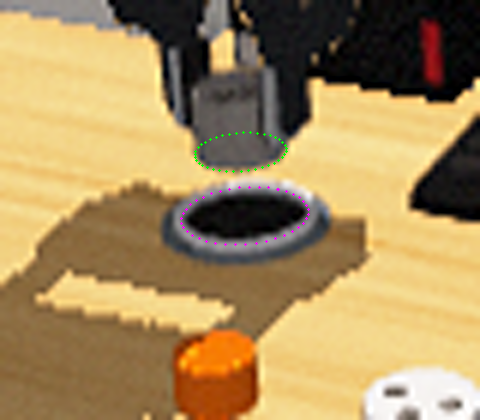

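With the bias correction, both overlays fit the nest and the held piece. Lowering.

Emit:
move_arm(plan="0 0 0.008 0 0 0 0.033; 0 0 0.01 0 0 0 0.033; 0 0 0.008 0 0 0 0.033; 0 0 0.005 0 0 0 0.033; 0 0 0.003 0 0 0 0.033; 0 0 0 0 0 0 0.033; 0 0 0.0005 0 0 0 0.033; 0 0 0 0 0 0 0.033; 0 0 0 0 0 0 0.033")

```text
time_s: 28.65
position: [0.5771, 0.1605, 0.0118]
tool_rot: [[1.0, 0.0, 0.0], [0.0, -1.0, 0.0], [0.0, -0.0, -1.0]]
ft_force: [0.1, 0.8, -2.8]
grip_width: 0.0371
gripper_force: 35.7
```

Emit:
move_arm(plan="0 0 0.0006 0 0 0 0.033; 0 0 0 0 0 0 0.033; 0 0 0 0 0 0 0.033")

```text
time_s: 29.02
position: [0.5772, 0.1605, 0.0117]
tool_rot: [[1.0, 0.0, 0.001], [0.0, -1.0, -0.0], [0.001, 0.0, -1.0]]
ft_force: [-2.7, -0.4, 4.0]
grip_width: 0.0372
gripper_force: 36.5
```

Emit:
move_arm(plan="0 0 0 0 0 0 0.039; 0 0 0 0 0 0 0.042; 0 0 0 0 0 0 0.047; 0 0 0 0 0 0 0.052; 0 0 -0.005 0 0 0 0.056; 0 0 -0.015 0 0 0 0.06; 0 0 -0.025 0 0 0 0.06; 0 0 -0.025 0 0 0 0.06; 0 0 -0.015 0 0 0 0.06; -0.008 0.01 0 0 0 0 0.06; -0.016 0.02 0 0 0 0 0.06; -0.02 0.026 0 0 0 0 0.06")

```text
time_s: 30.52
position: [0.5316, 0.1036, 0.0951]
tool_rot: [[1.0, 0.001, -0.002], [0.001, -1.0, -0.0], [-0.002, 0.0, -1.0]]
ft_force: [-0.4, 0.1, 0.3]
grip_width: 0.0604
gripper_force: 0.0
```

Emit:
move_arm(plan="-0.02 0.026 0 0 0 0 0.06; -0.02 0.026 0 0 0 0 0.06; -0.016 0.022 0 0 0 0 0.06; -0.01 0.012 0.01 0 0 0 0.06; -0.004 0.006 0.02 0 0 0 0.06; 0 0 0.02 0 0 0 0.06; 0 0 0 0 0 0 0.06; 0 0 0 0 0 0 0.06")

```text
time_s: 31.52
position: [0.463, 0.0124, 0.0464]
tool_rot: [[1.0, -0.0, -0.0], [-0.0, -1.0, 0.0], [-0.0, -0.0, -1.0]]
ft_force: [-0.0, -0.6, 0.0]
grip_width: 0.0596
gripper_force: 0.0
```

```bash
python3 m.py .577 .1605 .011 .031 .0195 .463 .0128 .002 .014 .0225 .47 -.062 .003 .018 .016
```

```text
[0.463  0.0124 0.0464]
96 [0.5785 0.1611] rms 0.0013 top z 0.0337
98 [0.4636 0.0132] rms 0.0014 top z 0.0161
82 [ 0.4711 -0.0641] rms 0.001 top z 0.022
```

The medium piece is seated, top at 33.7 mm. Last is the wide piece, top at 16.1 mm.

Emit:
move_arm(plan="0 0 0.012 0 0 0 0.06; 0 0 0.014 0 0 0 0.06; 0 0 0.01 0 0 0 0.058; 0 0 0.005 0 0 0 0.055; 0 0 0 0 0 0 0.051; 0 0 0 0 0 0 0.048; 0 0 0 0 0 0 0.046; 0 0 0 0 0 0 0.044; 0 0 0 0 0 0 0.042; 0 0 0 0 0 0 0.038; 0 0 0 0 0 0 0.038; 0 0 0 0 0 0 0.038", grip_force=40)

```text
time_s: 33.08
position: [0.4633, 0.0125, 0.0057]
tool_rot: [[1.0, -0.0, 0.001], [-0.0, -1.0, -0.0], [0.001, 0.0, -1.0]]
ft_force: [-1.8, 2.4, 8.3]
grip_width: 0.0418
gripper_force: 39.5
```

Emit:
move_arm(plan="0 0 -0.002 0 0 0 0.038; 0 0 -0.005 0 0 0 0.038; 0 0 -0.01 0 0 0 0.038; 0 0 -0.015 0 0 0 0.038; 0 0 -0.02 0 0 0 0.038; 0 0 -0.015 0 0 0 0.038; 0 0 -0.01 0 0 0 0.038; 0 0 0 0 0 0 0.038; 0 0 0 0 0 0 0.038")

```text
time_s: 34.2
position: [0.4629, 0.0125, 0.0817]
tool_rot: [[1.0, -0.0, -0.001], [-0.0, -1.0, 0.0], [-0.001, -0.0, -1.0]]
ft_force: [-0.5, 0.7, -0.8]
grip_width: 0.0424
gripper_force: 40.6
```

Held. Now to the widest nest at (0.463, -0.300).

Emit:
move_arm(plan="0 0.012 0 0 0 0 0.038; 0 0.022 0 0 0 0 0.038; 0 0.03 0 0 0 0 0.038; 0 0.03 0 0 0 0 0.038; 0 0.03 0 0 0 0 0.038; 0 0.03 0 0 0 0 0.038; 0 0.03 0 0 0 0 0.038; 0 0.03 0 0 0 0 0.038; 0 0.03 0 0 0 0 0.038; 0 0.03 0 0 0 0 0.038; 0 0.022 0 0 0 0 0.038; 0 0.0165 0 0 0 0 0.038")

```text
time_s: 35.7
position: [0.4628, -0.3012, 0.0818]
tool_rot: [[1.0, -0.001, -0.0], [-0.001, -1.0, 0.0], [-0.0, -0.0, -1.0]]
ft_force: [-0.2, 0.6, -0.9]
grip_width: 0.042
gripper_force: 40.6
```

Emit:
move_arm(plan="0 0 0.01 0 0 0 0.038; 0 0 0.015 0 0 0 0.038; 0 0 0.01 0 0 0 0.038; 0 0 0 0 0 0 0.038; 0 0 0 0 0 0 0.038")

```text
time_s: 36.33
position: [0.4633, -0.2999, 0.0473]
tool_rot: [[1.0, 0.0, 0.0], [0.0, -1.0, -0.0], [0.0, 0.0, -1.0]]
ft_force: [0.3, 0.3, -1.1]
grip_width: 0.0423
gripper_force: 40.6
```

```bash
python3 - <<'E'
from h import *
s=env.observe();P=np.array(s["position"]);print(P)
N=np.array([.463,-.300,.008]);n="scene"
p,d=viewer.get_image(n);u,v=proj(n,N).astype(int)
c=cv2.resize(p[v-50:v+35,u-45:u+45],None,fx=6,fy=6,interpolation=2)
for a in np.linspace(0,6.28,40):
    for X,r,k in((N,.0305,(255,0,255)),(P+[0,0,-.0057],.0225,(0,255,0))):
        x=proj(n,X+[r*np.cos(a)-.0015,r*np.sin(a)-.0015,0]);cv2.circle(c,tuple(((x-[u-45.5,v-50.5])*6).astype(int)),1,k,-1)
cv2.imwrite("pics/c9.png",c[:,:,::-1])
E
```

```text
[ 0.46332914 -0.29989667  0.04731644]
```

View pics/c9.png

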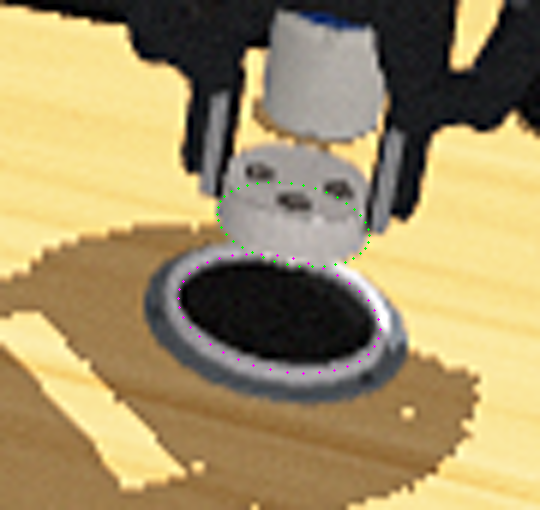

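The wide piece with its three spots hangs level over the widest nest, and both overlays fit. Lowering.

Emit:
move_arm(plan="0 0 0.008 0 0 0 0.038; 0 0 0.01 0 0 0 0.038; 0 0 0.008 0 0 0 0.038; 0 0 0.006 0 0 0 0.038; 0 0 0.004 0 0 0 0.038; 0 0 0.0015 0 0 0 0.038; 0 0 0 0 0 0 0.038; 0 0 0.0005 0 0 0 0.038; 0 0 0 0 0 0 0.038; 0 0 0 0 0 0 0.038")

```text
time_s: 37.62
position: [0.4631, -0.3, 0.0092]
tool_rot: [[1.0, -0.0, 0.0], [-0.0, -1.0, -0.0], [0.0, 0.0, -1.0]]
ft_force: [0.9, 0.1, -0.2]
grip_width: 0.042
gripper_force: 40.6
```

Emit:
move_arm(plan="0 0 0.0006 0 0 0 0.038; 0 0 0 0 0 0 0.038; 0 0 0 0 0 0 0.038")

```text
time_s: 38.0
position: [0.4632, -0.3001, 0.0088]
tool_rot: [[1.0, 0.0, 0.0], [0.0, -1.0, -0.0], [0.0, 0.0, -1.0]]
ft_force: [-0.9, 0.5, 4.8]
grip_width: 0.0417
gripper_force: 41.1
```

Touched down. Release, rise and move clear.

Emit:
move_arm(plan="0 0 0 0 0 0 0.044; 0 0 0 0 0 0 0.048; 0 0 0 0 0 0 0.053; 0 0 0 0 0 0 0.058; 0 0 -0.005 0 0 0 0.062; 0 0 -0.015 0 0 0 0.065; 0 0 -0.025 0 0 0 0.065; 0 0 -0.03 0 0 0 0.065; 0 0 -0.03 0 0 0 0.065; 0 0 -0.03 0 0 0 0.065; -0.02 0 -0.02 0 0 0 0.065; -0.02 0 0 0 0 0 0.065")

```text
time_s: 39.5
position: [0.4231, -0.3004, 0.1662]
tool_rot: [[1.0, 0.0, 0.003], [0.0, -1.0, -0.003], [0.003, 0.003, -1.0]]
ft_force: [0.0, 0.1, -1.2]
grip_width: 0.0653
gripper_force: 0.0
```

```bash
python3 m.py .463 -.3 .009 .017 .0225 .464 .291 .010 .022 .016 .577 .1605 .011 .031 .0195; python3 -c "
from h import *
p,d=viewer.get_image('scene');cv2.imwrite('pics/f.png',cv2.resize(p[180:310,150:450],None,fx=2.6,fy=2.6)[:,:,::-1])"
```

```text
[ 0.4231 -0.3004  0.1662]
95 [ 0.463  -0.2993] rms 0.0016 top z 0.0191
60 [0.4649 0.2916] rms 0.0013 top z 0.0248
105 [0.5787 0.1611] rms 0.0012 top z 0.0341
```

View pics/f.png

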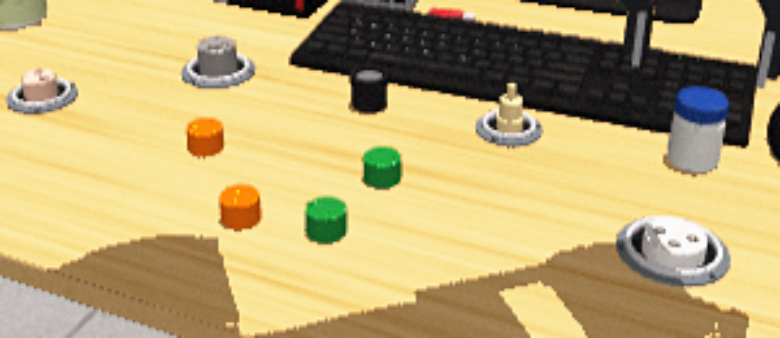

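All four are seated upright in their nests: small at crop (40,88), medium (217,58), gauge (510,115) and wide (673,243). The jar and loupe stand where they were. Handing in.

```bash
python3 -c "
from rig import env
print(env.close_job())"
```

```text
the job is handed in; nothing more can be done
None
```

I handed the job in at about 40 s of the 134 s limit: all three test pieces and the gauge stand upright in their own nests, and the jar and loupe are where they were.

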